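Clamp the long lantern panel in the bonding jig

ROBOT

A 6-joint arm with a two-finger parallel gripper is mounted at the origin on the work surface. World frame = base frame: x ahead of the robot, y to its left, z up, the work surface at z = 0. Lengths are in mm, angles in degrees, forces in N, time in s.
With the tool pointing down it reaches from about 350 to 850 mm from the base axis. Payload 8.1 kg.
Tool frame: the origin (TCP) lies between the finger pads; the fingertips stand 22 mm ahead of it and the grasp point (between the pads) lies 3 mm ahead of it; z points along the fingers, y is the line along which they close (so a half turn about z gives the same grasp; the last joint's range is limited). The gripper opens to 85 mm and grips with 20 to 120 N. Pads are 22 mm wide; open, the fingers measure 114 mm over their backs; the gripper's body (76 mm by 85 mm) begins 54 mm behind the grasp point. The pads swing forward as they close: fully open they stand 13 mm farther back than shut.
Start: joints at [-75.94, 7.471, 85.268, -0, 87.261, -4.893], TCP at [194.9, -567.468, 253.292] pointing down, gripper open.
Joint ranges: [-169.43, 169.43], [-51.17, 129.36], [1.28, 143.12], [-76.62, 256.62], [0, 156.53], [-152.29, 152.29]. Speed limits (degrees/s): [136.94, 136.94, 159.86, 180, 180, 180].

INTERFACE

Orientations are given as [roll, pitch, yaw] about the fixed x, y, z axes, in that order (R = Rz(yaw) Ry(pitch) Rx(roll)).
In Python, from bench import sense, snapshot, calibration, hand_in gives the robot as it stands.
- The arm moves only by the shell command python3 -m crank 'ROWS' [FORCE]. ROWS is JSON, a list of rows, each a list of 5 numbers: the shift along the tool's x, y, z in cm, then the turn about the tool's z in rad, then the finger opening in cm, from 0 to 8.54. A call has 1 to 20 rows; each row is the pose to reach, as a shift and turn from the pose commanded when the call began, along the tool's axes at that moment; what a row does not reach only later rows make up. A row lasts 1/10 s, in which the tool goes at most 50 mm and 8.59 degrees, less where a joint would pass 70% of its speed; a pose out of reach is approached as far as the arm can. A call with a gripper value outside its range is refused whole. The fingers move at their own pace and stop on an object; FORCE is the grip in N (left out, the last holds). Time passes only in rows, so rows that repeat a pose let the fingers close. It gives the time, the measured TCP pose, the force, the opening and the grip force at its end, in the units of the state.
- sense(): the state, without advancing time (a new reading comes with each control period).
- snapshot(name): name is "scene" or "side" or "wrist"; returns (picture, depth): 480x640x3 uint8, red, green, blue; 480x640 float32, mm along the optical axis (not along the pixel's ray), 0 where there is no reading.
- calibration(name): a dict with "fovy" (degrees; the focal length in pixels is half the picture's height over the tangent of half this angle, whatever the lens; pixels are square), "cx", "cy" (the principal point, pixels), "rvec" (rotation vector, rad) and "tvec" (3), from world to camera coordinates, as OpenCV has them; the wrist camera has in their place "tool_from_camera" (4x4, takes a point from camera to tool coordinates, whose origin is the TCP and whose axes are the flange's). Camera axes: x right, y down, z forward; pixel columns grow to the right and rows downward; lengths in mm; the calibration is good to about 2 mm. A picture is of the moment at which its call begins: read the wrist's pose just before it. calibration takes no time and is no camera call.
- hand_in(): hands the job in; it is judged then, once.
The state is a dict: "time": time; "joint_pos": joint angles; "qd": joint speeds; "joint_efforts": joint torques, N m; "tool_pos": TCP position; "tcp_rot": TCP orientation; "ft_force": force on the tool from outside, world axes, zero at the start; "wrist_torque": the same for the moment, N m; "finger_gap": finger opening in mm; "grip_force": force on a finger pad.
Only numpy, scipy, OpenCV 4.12 (cv2) and the standard library are available. Lean on these libraries where they do the work, as an engineer would, in place of code of your own. Each camera call takes 0.05 s, during which the arm holds its last target. There are 200 camera calls.

TASK

Load the longest of the three brass-framed white lantern panels into the bonding jig: use the panel's end to draw the sprung curved arm back, set the panel flat on the raised bed with its other end against the low fixed fence, and let go so that the arm springs onto it. The panel must end lying along the bed, centred across it, fretwork up, held between the arm and the fence.

Things in the scene. Friction and masses are not known exactly. Their poses are not given: they have to be found in the camera images.
- long_panel_mid (a point): Centre (half-way up) of the long lantern panel: rigid opal-white slab, brass border, brass fretwork on top; 110 mm long (x), 50 mm wide (y), 16 mm thick (z, up), about 0.1 kg, flat on the table, fretwork up; either end may lead. Two bystander panels look alike but are shorter: 72 x 50 and 66 x 66 mm.
- seat (a point): Centre of the jig's bed top (aluminium bar 118 x 34 mm, 30 mm above the table, 20 mm above its plywood base: a panel overhangs 8 mm each side, with room for fingers). x runs from fence to arm, y across, z up. Dark steel fence: face at x = -55 mm, top 7 mm above the bed. A seated panel's centre is 8 mm above this point. Arm pivot: x 60, y 95 mm, 35 mm above the bed. The jig is fixed.
- clip_nose (a point): Mid-height of the curved arm's nose: upright steel post, 16 mm diameter, spanning 2 to 36 mm above the bed, so it meets the end of a panel held just over the fence (underside 14 mm above the bed). At rest its centre is at x = 38, y = 0 mm from the seat, its near side 85 mm from the fence. Pushed towards the seat's +x it swings back about the pivot, radius 97 mm.
- clip_arm (a joint): Angle of the sprung arm in rad: 0 at rest (a stop), growing as the nose moves away from the fence, at most 0.60; about 0.26 when it holds a seated long panel, 0.34 when the panel is 8 mm clear of the fence. The spring pushes the nose towards the fence with 3 N at rest, 5 to 6 N drawn back; it does not stay back by itself.
There are look-alikes about, which are no part of the job. Leave any purple look-alike of the part that bears long_panel_mid alone.

How it is judged (in metres and radians):
At the end, for the whole second after the job is handed in: The long panel lies flat on the bed (centre 8 mm above it within 5 mm, fretwork up, tilt under 7 degrees), its end at the fence within 8 mm, centred across the bed within 12 mm and along it within 10 degrees, and the sprung arm rests against its other end (joint 0.15 to 0.37 rad, still) (x of long_panel_mid in the frame of seat between -0.008 and 0.008 m and y of long_panel_mid in the frame of seat between -0.012 and 0.012 m and z of long_panel_mid in the frame of seat between 0.003 and 0.013 m and angle between the x axis of long_panel_mid and the x axis of seat, either way round below 0.175 rad and angle between long_panel_mid's own z axis and vertical below 0.12 rad and value of joint clip_arm between 0.15 and 0.37 rad and velocity of joint clip_arm below 0.05 rad/s); the robot touches nothing.
It also fails if it takes over 38 s, if anything falls off the work surface, if the arm or the gripper's body presses on something with over 40 N, if the wrist force passes 120 N, or if a joint passes its speed limit or range.

## Working session

There is one attempt and no reset: what is moved stays moved. The work goes in short steps, Python scripts to look and compute and a shell command to move; the robot and the scene stay as the last step left them, time stands still between calls to the robot, and variables do not carry over. Pictures are saved under pics/ and viewed, at most 10 in all, crops included, and the job is handed in when it is done.

```bash
mkdir -p pics; ls
python3 - <<'E'
from bench import *
import cv2,numpy as np
for n in("scene","side"):
    p,d=snapshot(n);np.savez(f"pics/{n}.npz",p=p,d=d);cv2.imwrite(f"pics/{n}1.png",p[:,:,::-1]);print(n,calibration(n))
print(calibration("wrist"));print(sense())
E
```

```text
pics
scene {'fovy': 57.02240280900299, 'cx': 317.4924411989449, 'cy': 240.48854491966858, 'rvec': array([ 2.44091301,  0.8273223 , -0.23491852]), 'tvec': array([-390.5341693 , -302.41856626, 1336.14953398])}
side {'fovy': 53.20016638188396, 'cx': 318.3175193500605, 'cy': 239.48843140939644, 'rvec': array([ 0.37170527, -2.82467307,  1.08518918]), 'tvec': array([526.23012819, 203.52707017, 895.17645074])}
{'fovy': 70.720359965918, 'cx': 314.2047721653218, 'cy': 237.68482821641425, 'tool_from_camera': array([[ 5.17102137e-04, -9.62097405e-01, -2.72705549e-01,
         6.85676003e+01],
       [ 9.99997210e-01, -1.31005388e-04,  2.35837020e-03,
        -7.13276818e-01],
       [-2.30470774e-03, -2.72706008e-01,  9.62094653e-01,
        -1.20422524e+02],
       [ 0.00000000e+00,  0.00000000e+00,  0.00000000e+00,
         1.00000000e+00]])}
{'time': 0.1, 'joint_pos': array([-7.59394809e+01,  7.51288113e+00,  8.53230712e+01, -9.74533230e-04,
        8.72622403e+01, -4.89299532e+00]), 'qd': array([ 0.11463172, -0.1428365 , -0.10550552, -0.13468004, -0.04745258,
       -0.02024045]), 'joint_efforts': array([ 1.12275724e-03, -5.70947635e+01, -5.01944196e+01, -3.73975417e-04,
        8.17278429e-03,  1.58178068e-05]), 'tool_pos': array([ 194.78370639, -567.01233259,  252.32711014]), 'tcp_rot': array([-1.79902082e+02, -7.40555372e-03,  1.89535555e+01]), 'ft_force': array([-0.19368838,  0.42439218,  0.55239526]), 'wrist_torque': array([ 0.00313317, -0.00830907, -0.01140244]), 'grip_force': 0.0, 'finger_gap': 85.5579892989789}
```

View pics/scene1.png

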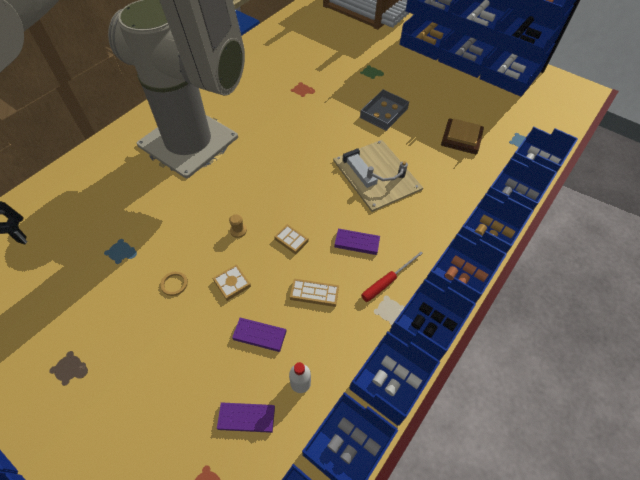

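View pics/side1.png

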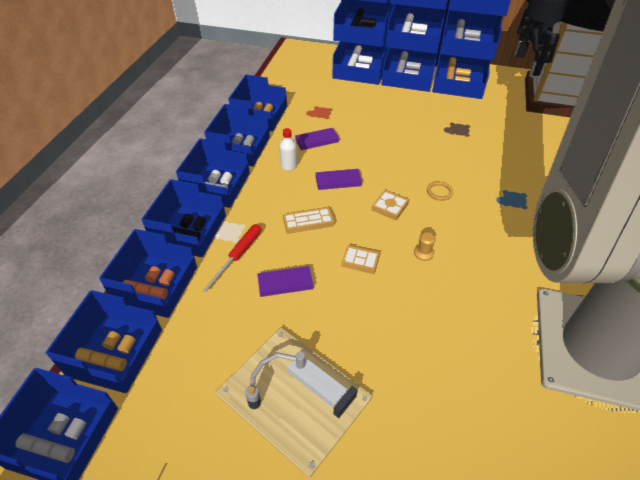

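The long panel is at scene (315,292), side (309,219). What could be mistaken for it: the short white panels at scene (291,239) and (232,282), and the purple ones at (357,242), (260,334) and (246,417). The jig's fence is at scene (351,156) and side (345,401), and its bed runs to the nose at scene (370,176) and side (300,360).

```bash
cat > h.py <<'E'
import numpy as np,cv2
from bench import *
def K(c,):
    f=240/np.tan(np.radians(c['fovy']/2));return np.array([[f,0,c['cx']],[0,f,c['cy']],[0,0,1]])
def pose(n,s=None):  # world_from_cam R,t
    c=calibration(n)
    if n!="wrist":
        R=cv2.Rodrigues(c['rvec'])[0];return K(c),R.T,-R.T@c['tvec']
    from scipy.spatial.transform import Rotation as Ro
    Rt=Ro.from_euler('xyz',s['tcp_rot'],degrees=True).as_matrix();T=c['tool_from_camera']
    return K(c),Rt@T[:3,:3],Rt@T[:3,3]+s['tool_pos']
def cloud(n,d,s=None):
    k,R,t=pose(n,s);v,u=np.mgrid[:480,:640]
    P=np.stack([(u-k[0,2])/k[0,0]*d,(v-k[1,2])/k[0,0]*d,d],-1)@R.T+t
    P[d==0]=np.nan;return P
def ray(n,uv,z,s=None):
    k,R,t=pose(n,s);uv=np.atleast_2d(uv).astype(float)
    r=np.c_[(uv-k[:2,2])/k[0,0],np.ones(len(uv))]@R.T
    return t+r*((z-t[2])/r[:,2])[:,None]
def rect(P):
    (c,wh,a)=cv2.minAreaRect(P[:,:2].astype(np.float32));w,h=wh
    return np.round(c,1),np.round((w,h),1),round(a if w>=h else a+90,1)  # a: long axis dir
E
python3 - <<'E'
from h import *
for n,boxes in(("scene",dict(long=(280,270,350,315),a=(270,220,312,258),b=(205,260,255,305),bed=(340,145,412,195))),("side",dict(long=(275,198,345,240),a=(335,238,388,276),b=(365,185,415,225),bed=(275,340,365,420)))):
    z=np.load(f"pics/{n}.npz");p,d=z['p'],z['d'];P=cloud(n,d);hsv=cv2.cvtColor(p,cv2.COLOR_RGB2HSV)
    for k,(x0,y0,x1,y1) in boxes.items():
        Q=P[y0:y1,x0:x1].reshape(-1,3);h=hsv[y0:y1,x0:x1].reshape(-1,3);v,u=np.mgrid[y0:y1,x0:x1];uv=np.c_[u.ravel(),v.ravel()]
        if k!='bed':
            m=(Q[:,2]>9)&(Q[:,2]<25)
            w=(h[:,1]<70)&(h[:,2]>140)
            print(n,k,m.sum(),rect(Q[m]),np.nanmedian(Q[m][:,2]),'white',w.sum(),rect(ray(n,uv[w],15)))
        else:
            m=(Q[:,2]>24)&(Q[:,2]<35)&(h[:,1]<70);print(n,'bed',m.sum(),rect(Q[m]),np.median(Q[m],0))
            m=(Q[:,2]>45);print('high',m.sum(),np.median(Q[m],0))
            m=(h[:,2]<70)&(Q[:,2]>20)&(Q[:,2]<45);print('dark',m.sum(),rect(Q[m]),np.median(Q[m],0))
a=cv2.imread("pics/scene1.png")[140:310,270:425];b=cv2.imread("pics/side1.png")[320:450,210:380]
cv2.imwrite("pics/c.png",np.hstack([cv2.resize(a,(540,592)),cv2.resize(b,(260,199)).repeat(1,0) if 0 else cv2.copyMakeBorder(cv2.resize(b,(260,199)),0,393,0,0,0)]))
E
```

```text
scene long 935 (array([ 614.3, -175.2]), array([110.,  54.]), 28.0) 14.705802850814052 white 515 (array([ 614.5, -175.5]), array([99.7, 39.6]), 28.0)
scene a 507 (array([474.2, -91.5]), array([52.4, 74.8]), 178.1) 14.596947219085337 white 280 (array([473.9, -91. ]), array([39.8, 60.1]), 178.2)
scene b 714 (array([ 439.9, -275.3]), array([66.4, 69.7]), 163.1) 14.925601668834759 white 374 (array([ 439.7, -275. ]), array([56.3, 56.4]), 162.8)
scene bed 396 (array([511.1, 213.9]), array([178. ,  97.1]), 6.0) [482.42504078 208.88807219  29.38995707]
high 210 [577.81769546 200.34742121  51.77978848]
dark 95 (array([510.3, 219.1]), array([177.5,  79. ]), 5.7) [439.17738873 229.06907431  34.73884128]
side long 840 (array([ 615.8, -173.4]), array([110. ,  54.5]), 27.6) 15.164881723703388 white 386 (array([ 616.8, -174.8]), array([99.3, 38.1]), 27.7)
side a 676 (array([475.9, -89.1]), array([55.1, 72.4]), 178.2) 14.72038882084837 white 351 (array([475.8, -89.9]), array([38.8, 61.7]), 178.4)
side b 605 (array([ 441.3, -273.1]), array([71.1, 67.9]), 73.5) 14.960884416452245 white 268 (array([ 441.8, -274.3]), array([54.4, 55.7]), 163.0)
side bed 1188 (array([485.7, 209.7]), array([ 50. , 122.9]), 154.7) [483.01896786 212.26448046  29.51892846]
high 213 [531.94446676 193.69163723  52.25370459]
dark 176 (array([435.4, 234.4]), array([49.3, 10.7]), 64.7) [436.82140557 243.35576975  35.45754673]
```

View pics/c.png

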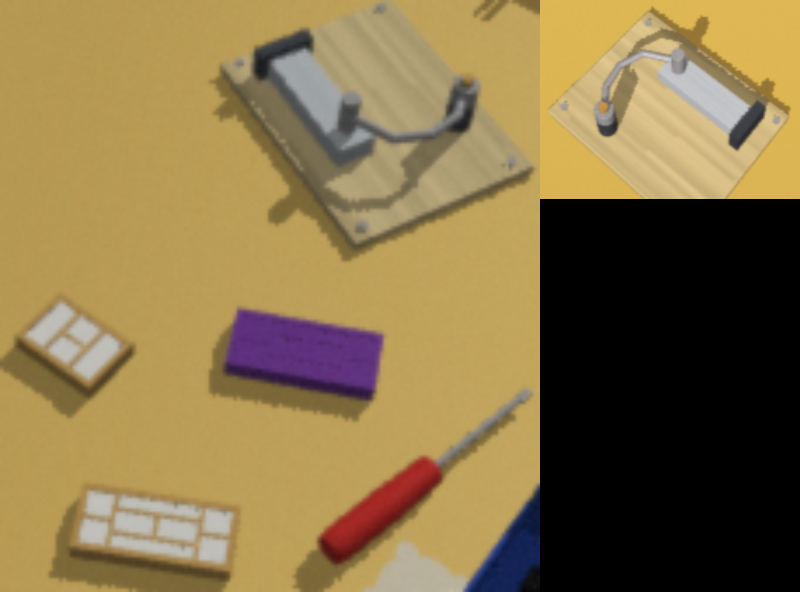

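The crop confirms the choice: the long panel (crop 155,530) is clearly the longest white one. It measures 110x54 mm at (615,-175), with its axis at 28°. The seat's x axis is at about -25°. I'll go above the panel first.

```bash
cat >> h.py <<'E'
def togo(x,y,z,yaw):
    from scipy.spatial.transform import Rotation as Ro
    s=sense();R=Ro.from_euler('xyz',s['tcp_rot'],degrees=True).as_matrix()
    print('shift cm',np.round(R.T@(np.array([x,y,z])-s['tool_pos'])/10,2),'turn',round(-np.radians((yaw-s['tcp_rot'][2]+180)%360-180),3),'t',s['time'],np.round(s['tool_pos'],1),np.round(s['tcp_rot'],1))
E
python3 -c "
from h import *
togo(615,-175,180,28)"
```

```text
shift cm [ 52.47 -23.41   7.28] turn -0.158 t 0.1 [ 194.8 -567.   252.3] [-179.9   -0.    19. ]
```

```bash
python3 -m crank '[[26,-11.5,3,-0.08,8.5],[52.5,-23.4,7.3,-0.158,8.5],[52.5,-23.4,7.3,-0.158,8.5],[52.5,-23.4,7.3,-0.158,8.5],[52.5,-23.4,7.3,-0.158,8.5],[52.5,-23.4,7.3,-0.158,8.5],[52.5,-23.4,7.3,-0.158,8.5],[52.5,-23.4,7.3,-0.158,8.5],[52.5,-23.4,7.3,-0.158,8.5],[52.5,-23.4,7.3,-0.158,8.5],[52.5,-23.4,7.3,-0.158,8.5],[52.5,-23.4,7.3,-0.158,8.5],[52.5,-23.4,7.3,-0.158,8.5],[52.5,-23.4,7.3,-0.158,8.5],[52.5,-23.4,7.3,-0.158,8.5],[52.5,-23.4,7.3,-0.158,8.5],[52.5,-23.4,7.3,-0.158,8.5]]' 60
python3 - <<'E'
from h import *
s=sense();p,d=snapshot("wrist");cv2.imwrite("pics/w1.png",p[:,:,::-1]);P=cloud("wrist",d,s)
m=((P[...,2]>9)&(P[...,2]<25)).astype(np.uint8)
n,l,st,c=cv2.connectedComponentsWithStats(m)
for i in range(1,n):
    if st[i,4]>500: print(st[i],rect(P[l==i]),np.median(P[l==i][:,2]))
hsv=cv2.cvtColor(p,cv2.COLOR_RGB2HSV);w=((hsv[...,1]<70)&(hsv[...,2]>140)).astype(np.uint8)
w=cv2.morphologyEx(w,cv2.MORPH_CLOSE,np.ones((15,15)))
n,l,st,c=cv2.connectedComponentsWithStats(w)
for i in range(1,n):
    if st[i,4]>1500: v,u=np.where(l==i);print('w',st[i],rect(ray("wrist",np.c_[u,v],15,s)))
togo(615,-175,25,28)
E
```

```text
time: 1.8
tool_pos: [615.0, -176.7, 180.7]
tcp_rot: [180.0, -0.0, 27.9]
ft_force: [0.9, 0.6, 1.2]
finger_gap: 84.9
grip_force: 0.0
[ 204    0  114   87 3189] (array([727.5, -72.5]), array([93.2, 25.2]), 77.5) 22.530995184040876
[ 433    0  151   89 1836] (array([ 807.8, -240.5]), array([130.9,   2.6]), 90.0) 17.192220003795455
[530   0  48  22 555] (array([ 839.5, -253.7]), array([ 7.7, 28. ]), 99.0) 20.26979918894392
[584   0  56  69 899] (array([ 847.3, -303.3]), array([ 2.5, 54.7]), 179.8) 17.2966455563639
[  68   43   84  149 9679] (array([613.2,   6.9]), array([110.4,  51.9]), 25.2) 14.62593223015864
[598  65  42  68 895] (array([ 812.8, -347.9]), array([53.5, 23.9]), 55.6) 17.079411126239336
[ 282  158   61  125 7204] (array([ 614.6, -174.8]), array([110.5,  50.1]), 27.9) 15.151786809582404
[529 190  44  51 620] (array([ 717.2, -347.1]), array([43. , 18.3]), 11.0) 17.19541918600555
[ 593  258   47  111 4302] (array([ 672.4, -475.7]), array([112.6,  40.7]), 36.9) 15.705831969688603
[ 123  265   81   73 2518] (array([474.7, -89.3]), array([49. , 73.4]), 177.9) 14.856614485820046
[ 422  272   60   51 1623] (array([ 611.3, -320.2]), array([44.5, 51.5]), 112.9) 15.516055005270744
[405 333  28  46 676] (array([ 546.1, -333.4]), array([47.3, 24.9]), 22.4) 15.5437189819028
[294 371  48  25 609] (array([ 459.9, -262.3]), array([32.2, 36.6]), 163.7) 15.157342244422352
w [ 280    0   82   43 2022] (array([ 753.9, -108.1]), array([27.5, 59.5]), 118.0)
w [ 288  165   49  112 5199] (array([ 614.6, -174.5]), array([98.8, 40.2]), 27.9)
w [ 525  190  115   68 5343] (array([ 724.6, -383.7]), array([ 50.1, 106.3]), 103.1)
w [ 131  276   61   59 1654] (array([474.1, -87.9]), array([36.1, 61.2]), 177.9)
shift cm [ 0.06 -0.14 15.56] turn -0.001 t 1.85 [ 615.  -176.5  180.6] [180.   -0.   27.9]
```

View pics/w1.png

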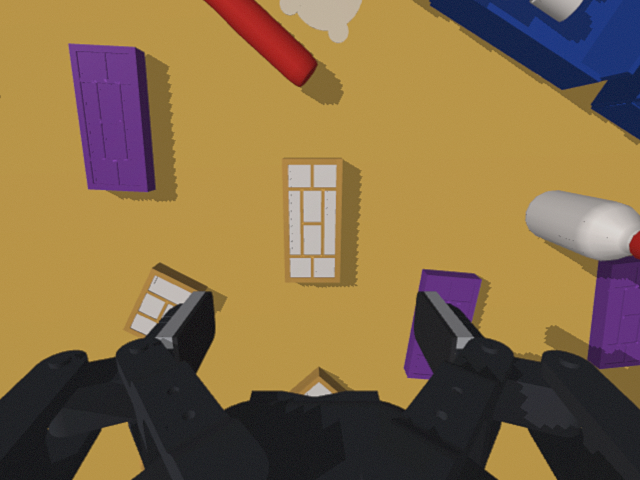

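Close view: the long panel is at px (312,220), 110.5x50.1 mm, so the choice is right. I'll descend and grip it.

```bash
python3 -m crank '[[0,-0.15,5,0,8.5],[0,-0.15,10,0,8.5],[0,-0.15,14,0,8.5],[0,-0.15,15.7,0,8.5],[0,-0.15,15.7,0,8.5],[0,-0.15,15.7,0,4.6],[0,-0.15,15.7,0,4.6],[0,-0.15,15.7,0,4.6],[0,-0.15,15.7,0,4.6],[0,-0.15,15.7,0,4.6],[0,-0.15,15.7,0,4.6],[0,-0.15,15.7,0,4.6],[0,-0.15,15.7,0,4.6]]' 60
```

```text
time: 3.15
tool_pos: [617.3, -175.3, 27.1]
tcp_rot: [179.7, -0.2, 28.0]
ft_force: [-0.6, -0.6, 7.6]
finger_gap: 48.1
grip_force: 62.7
```

```bash
python3 -m crank '[[0,0,-4,0,4.6],[0,0,-8,0,4.6],[0,0,-15,0,4.6],[0,0,-15,0,4.6],[0,0,-15,0,4.6]]'
python3 -c "
from h import *
togo(398,252,180,-25.3)"
```

```text
time: 3.65
tool_pos: [618.1, -175.5, 180.7]
tcp_rot: [179.5, -0.4, 28.0]
ft_force: [0.4, -0.4, -0.4]
finger_gap: 48.2
grip_force: 62.8
shift cm [  0.65 -48.08  -0.34] turn 0.93 t 3.65 [ 618.1 -175.5  180.7] [179.5  -0.4  28. ]
```

```bash
python3 -m crank '[[0.7,-5,-0.3,0.1,4.6],[0.7,-10,-0.3,0.2,4.6],[0.7,-15,-0.3,0.3,4.6],[0.7,-19,-0.3,0.4,4.6],[0.7,-23,-0.3,0.5,4.6],[0.7,-27,-0.3,0.6,4.6],[0.7,-31,-0.3,0.7,4.6],[0.7,-35,-0.3,0.8,4.6],[0.7,-39,-0.3,0.87,4.6],[0.7,-43,-0.3,0.93,4.6],[0.7,-48,-0.3,0.93,4.6],[0.7,-48,-0.3,0.93,4.6],[0.7,-48,-0.3,0.93,4.6],[0.7,-48,-0.3,0.93,4.6]]'
python3 - <<'E'
from h import *
s=sense();p,d=snapshot("wrist");cv2.imwrite("pics/w2.png",p[:,:,::-1]);np.savez("pics/w2.npz",p=p,d=d,R=s['tcp_rot'],t=s['tool_pos']);P=cloud("wrist",d,s)
hsv=cv2.cvtColor(p,cv2.COLOR_RGB2HSV)
print(s['tool_pos'],s['tcp_rot'],s['joint_pos'])
def big(m):
    n,l,st,c=cv2.connectedComponentsWithStats(m.astype(np.uint8));i=1+np.argmax(st[1:,4]);return l==i,st[i]
Z=P[...,2]
for nm,m in(("bed",(Z>26)&(Z<33)&(hsv[...,1]<60)&(hsv[...,2]>90)),("fence",(Z>33)&(Z<41)&(hsv[...,2]<80)),("nose",(Z>62)&(Z<70)),("panel",(Z>130)&(Z<200)&(hsv[...,2]>110))):
    m,st=big(m);Q=P[m];print(nm,st,rect(Q),np.round(np.median(Q,0),1),np.round(cv2.boxPoints(cv2.minAreaRect(Q[:,:2].astype(np.float32))),0).tolist())
    if nm=="panel":
        c=Q.mean(0);print('normal',np.linalg.svd(Q-c,full_matrices=0)[2][2])
E
```

```text
time: 5.05
tool_pos: [395.6, 252.0, 175.7]
tcp_rot: [179.9, 0.0, -25.3]
ft_force: [0.5, -0.0, -1.1]
finger_gap: 48.2
grip_force: 62.8
[395.55678759 251.98463718 175.69608968] [ 1.79943100e+02  7.53420641e-03 -2.52833701e+01] [ 2.62529887e+01 -1.02988478e+01  1.10942945e+02 -3.00052117e-02
  7.94051437e+01  1.41541885e+02]
bed [ 288    4   50  164 6763] (array([490.5, 207.2]), array([ 34.1, 110.5]), 155.5) [489.1 208.2  29.8] [[433.0, 215.0], [534.0, 169.0], [548.0, 200.0], [447.0, 246.0]]
fence [282 168  54   4  87] (array([441.2, 234.6]), array([40. ,  2.2]), 65.4) [443.2 237.3  36.5] [[432.0, 217.0], [434.0, 216.0], [450.0, 252.0], [448.0, 253.0]]
nose [300   0  26  30 635] (array([524.2, 192. ]), array([15.1, 15. ]), 63.9) [524.1 192.1  65.8] [[514.0, 189.0], [528.0, 182.0], [534.0, 196.0], [521.0, 202.0]]
panel [  244   181   162   215 24525] (array([396.9, 247.4]), array([ 67.8, 100.1]), 154.8) [405.6 248.  163.6] [[337.0, 238.0], [428.0, 195.0], [457.0, 257.0], [366.0, 299.0]]
normal [2.18890238e-04 6.07330467e-04 9.99999792e-01]
```

View pics/w2.png

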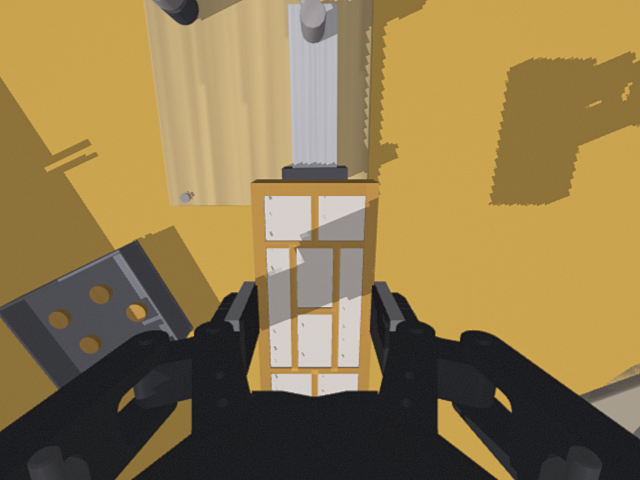

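The panel is held level (normal is vertical), its top 12 mm below the TCP and its front edge at row 181. The fence is at px (315,173), and the nose at (313,18) projects to (524,192). That puts the seat at about (490,208), yaw -24.7. Next I'll measure the panel's offset in the tool frame.

Run:
```python
from h import *
from scipy.spatial.transform import Rotation as Ro
z=np.load("pics/w2.npz");s=dict(tcp_rot=z['R'],tool_pos=z['t']);P=cloud("wrist",z['d'],s)
R=Ro.from_euler('xyz',z['R'],degrees=True).as_matrix();T=(P-z['t'])@R
m=(T[...,2]>8)&(T[...,2]<17);m[245:]=0
Q=T[m];print(np.nanpercentile(Q,[0.5,2,50,98,99.5],axis=0).round(1))
for y in(-15,0,15):
    q=Q[abs(Q[:,1]-y)<3];print(y,np.percentile(q[:,0],99.5).round(1))
a=np.radians(-24.7);x=np.array([np.cos(a),np.sin(a)])
S=np.array([490,207.8])
for f in(-33,0,7):
    c=S+x*f; togo(*c,71.5,-24.7)
```

```text
[[ 28.3 -24.6  10. ]
 [ 28.7 -23.8  10.4]
 [ 41.3   0.3  12.1]
 [ 53.2  24.2  13.9]
 [ 53.3  24.9  16.5]]
-15 53.2
0 53.3
15 53.3
shift cm [ 7.09 -0.03 10.43] turn -0.011 t 5.1 [395.9 251.7 175.8] [180.    0.  -25.3]
shift cm [10.39 -0.07 10.43] turn -0.011 t 5.1 [395.9 251.7 175.8] [180.    0.  -25.3]
shift cm [11.09 -0.08 10.43] turn -0.011 t 5.1 [395.9 251.7 175.8] [180.    0.  -25.3]
```

```bash
python3 -m crank '[[4,0,2,-0.01,4.6],[6.6,0,6,-0.01,4.6],[6.6,0,9,-0.01,4.6],[6.6,0,10.4,-0.01,4.6],[6.6,0,10.4,-0.01,4.6],[7.2,0,10.4,-0.01,4.6],[7.7,0,10.4,-0.01,4.6],[8.2,0,10.4,-0.01,4.6],[8.7,0,10.4,-0.01,4.6],[9.2,0,10.4,-0.01,4.6],[9.7,0,10.4,-0.01,4.6],[10.2,0,10.4,-0.01,4.6],[10.6,0,10.4,-0.01,4.6],[11,0,10.4,-0.01,4.6],[11,0,10.4,-0.01,4.6],[11,0,10.4,-0.01,4.6]]'
python3 - <<'E'
from h import *
s=sense()
p,d=snapshot("side");P=cloud("side",d)
cv2.imwrite("pics/s2.png",cv2.resize(p[300:450,200:400,::-1],(800,600)))
a=np.radians(-24.7);togo(490+4.5*np.cos(a),207.8+4.5*np.sin(a),71.5,-24.7)
E
```

```text
time: 6.7
tool_pos: [494.4, 205.5, 71.8]
tcp_rot: [179.9, 0.1, -24.7]
ft_force: [-5.8, -1.2, -0.3]
finger_gap: 48.2
grip_force: 62.9
shift cm [-0.04 -0.02  0.03] turn -0.0 t 6.75 [494.3 205.5  71.8] [ 1.799e+02  1.000e-01 -2.470e+01]
```

View pics/s2.png

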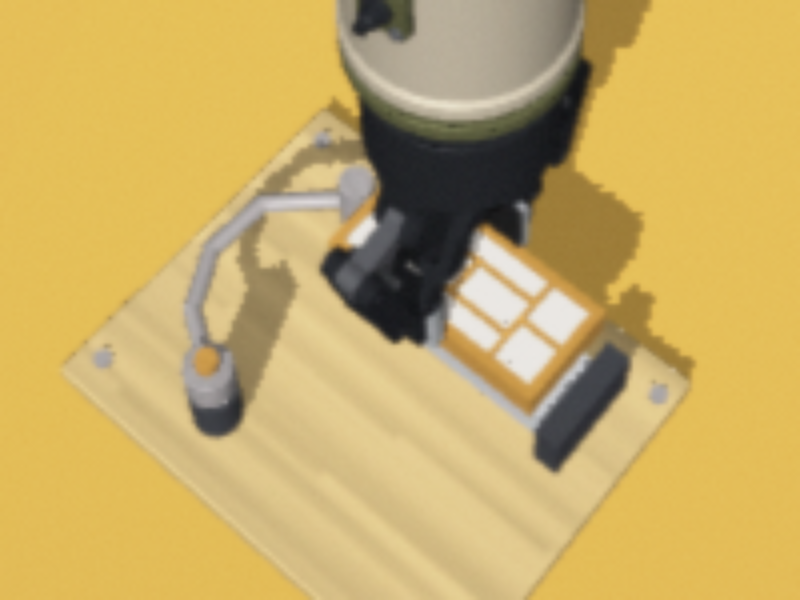

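The crop shows the nose (355,190) drawn back and the panel's rear end (570,360) clear of the fence (585,400). Now I'll lower it.

```bash
python3 -m crank '[[0,0,0.4,0,4.6],[0,0,0.8,0,4.6],[0,0,1.1,0,4.6],[0,0,1.3,0,4.6],[0,0,1.4,0,4.6],[0,0,1.4,0,4.6]]'
```

```text
time: 7.35
tool_pos: [495.0, 206.0, 58.2]
tcp_rot: [-180.0, 0.0, -24.7]
ft_force: [-4.4, 2.4, 0.7]
finger_gap: 48.3
grip_force: 63.1
```

```bash
python3 -m crank '[[0,0,0.05,0,4.6],[0,0,0.1,0,4.6],[0,0,0.1,0,4.6],[-0.1,0,0.1,0,4.6],[-0.2,0,0.1,0,4.6],[-0.3,0,0.1,0,4.6],[-0.3,0,0.1,0,4.6]]'
```

```text
time: 8.05
tool_pos: [492.2, 207.2, 57.4]
tcp_rot: [-180.0, -0.0, -24.7]
ft_force: [-2.8, 2.8, 2.1]
finger_gap: 48.5
grip_force: 63.2
```

```bash
python3 -m crank '[[0,0,0,0,4.7],[0,0,0,0,5.0],[0,0,0,0,5.3],[0,0,0,0,6],[0,0,0,0,7],[0,0,0,0,7.5],[0,0,0,0,7.5],[0,0,0,0,7.5],[0,0,-1,0,7.5],[0,0,-3,0,7.5],[0,0,-7,0,7.5],[0,0,-12,0,7.5],[-6,0,-15,0,7.5],[-10,0,-15,0,7.5],[-10,0,-15,0,7.5],[-10,0,-15,0,7.5]]' 20
python3 - <<'E'
from h import *
for n in("side","scene"):
    p,d=snapshot(n);cv2.imwrite(f"pics/{n}3.png",cv2.resize(p[300:450,200:400,::-1] if n=="side" else p[130:230,310:443,::-1],(800,600)))
s=sense();p,d=snapshot("wrist");P=cloud("wrist",d,s);Z=P[...,2];hsv=cv2.cvtColor(p,cv2.COLOR_RGB2HSV)
for nm,m in(("top",(Z>43)&(Z<49)&(hsv[...,2]>80)),("nose",(Z>62)&(Z<70))):
    n,l,st,c=cv2.connectedComponentsWithStats(m.astype(np.uint8));i=1+np.argmax(st[1:,4]);Q=P[l==i];print(nm,st[i],rect(Q),np.median(Q,0).round(1))
    if nm=="top":print(np.linalg.svd(Q-Q.mean(0),full_matrices=0)[2][2])
cv2.imwrite("pics/w3.png",p[:,:,::-1])
E
```

```text
time: 9.65
tool_pos: [400.9, 249.6, 208.5]
tcp_rot: [-179.9, -0.1, -24.6]
ft_force: [0.9, 0.1, -0.6]
finger_gap: 74.9
grip_force: 0.0
top [ 281   15   68  161 9766] (array([492.6, 206.4]), array([ 50.2, 115.1]), 155.5) [494.6 206.   45.8]
[-1.80761218e-04 -1.98678079e-04 -9.99999964e-01]
nose [307   0  23  16 301] (array([543.1, 180.7]), array([15. ,  8.7]), 65.1) [543.2 180.9  65.7]
```

View pics/w3.png

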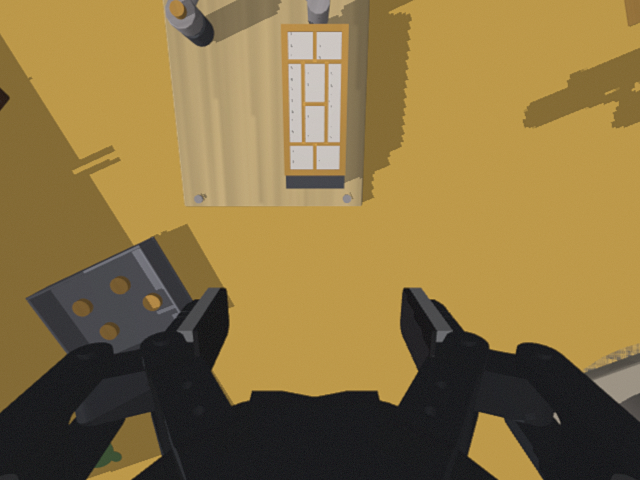

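View pics/side3.png

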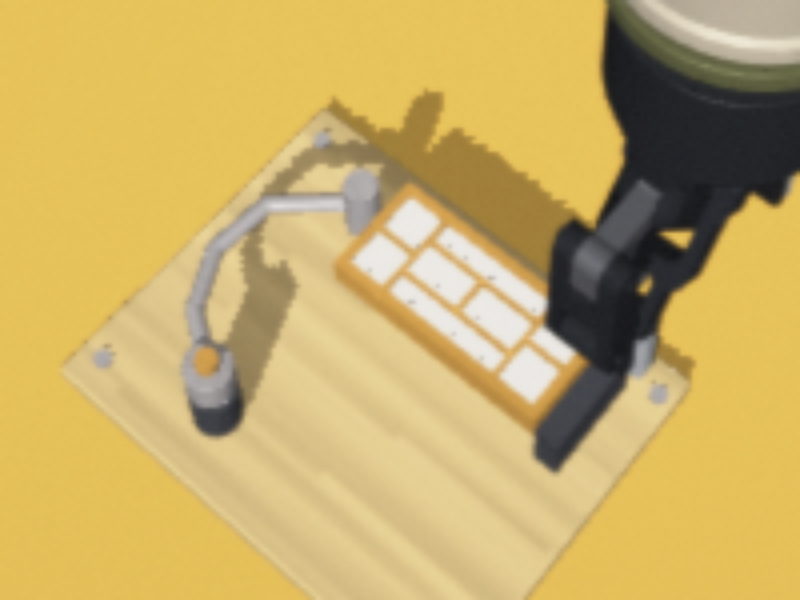

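The panel lies flat (top at 46 mm), aligned at -24.5°. It is against the fence (w3 px 315,182), with the nose (318,10) on its other end, and the gripper is clear.

```bash
python3 -c "
from bench import *
print(hand_in())"
```

```text
the job is handed in; nothing more can be done
None
```

I loaded the long panel into the jig and handed the job in after about 10 s on the robot's clock: in the last pictures it lies flat, centred, fretwork up and held between the arm and the fence, but I got no verdict back.

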